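# Shim the rocking vessel stand

### The job

The vessel stand rocks because one levelling foot is seized too short, by a gap that can be felt by pressing down on the arm above it: slide the flat plate that suits the gap, the short thin one or the long thick one, under the foot. Then push the tapered shim in on top of that plate, nose first, until the foot bears firmly on it and the stand is steady, without jacking it up or forcing it. Finally press gently on the arm right above the foot to check that it no longer gives, and let go.

Things in the scene. Friction and masses are not known exactly. Their poses are not given: they have to be found in the camera images.
- stand: Loose 3 kg steel cross base with a vessel on it, 276 mm high, level on feet under its +x, +y and -y arms, 130 mm out. Origin: bench level under the cross centre, z up. Arms: 50 mm wide, 148 mm long, undersides 30 mm and tops 44 mm above the bench. The -x arm has the seized foot. Vessel: 62 mm radius about x = +40 mm. At the start +x points to world +y within 0.3 rad.
- foot_axis (a point): Point at bench level straight below the seized foot: stand x = -130 mm, 18 mm in from the -x arm's end. The foot is a steel dome of 11 mm radius, pointing down, fixed in its arm, its lowest point above the bench by a gap that differs each time: 8.4 to 14.8 mm. Shims go in from the arm's free end, along the stand's +x axis.
- press_point (a point): Point on the flat top of the stand's -x arm, straight above the seized foot, 44 mm above the bench while level. Press here: over a bare gap, at some 4 to 6 N, the stand tips about its two side feet, this point drops by the gap until the dome meets the bench, and it falls back level when let go.
- thin_plate: Flat aluminium packing plate 100 x 36 x 5 mm, 50 g, lying on the bench. Origin: centre of its underside; x along its 100 mm length; both ends alike. With the tapered shim on top it fills gaps from about 8 to 12.4 mm.
- thick_plate: Flat aluminium packing plate 125 x 36 x 8 mm, 97 g, lying on the bench. Origin: centre of its underside; x along its 125 mm length; both ends alike. With the tapered shim on top it fills gaps from about 11 to 15.4 mm.
- taper_shim: Aluminium, 125 x 30 mm, 60 g. Origin: centre of flat underside; nose at x = +62.5 mm, roughly to world +y at the start. Thickness 2 mm at the nose, rising evenly to 8 mm at x = -7.5, 8 mm to x = -32.5, then a grip block 30 x 30 x 18 mm high to x = -62.5. Self-holding by friction; sliding in, it wedges firm at a push of some 4 to 10 N; much more jacks the stand up.
- jar: Bystander: capped amber jar, 52 mm dia., 70 mm high. Origin under its centre. Leave alone.
- collar: Bystander: plain steel collar, 48 mm dia., 18 mm high, lying flat. Leave alone.
- tee: Bystander: steel pipe tee, 60 mm long, 22 mm high, lying flat. Leave alone.
Not all that is in view belongs to the job. Of the things that look like the taper_shim, the middle-sized one is meant.

How it is judged:
By the outcome, as a careful person would: the job done as asked, in the order asked, and still so for the second after the job is handed in, with the robot touching nothing.
It also fails if it takes over 72 s, if anything falls off the work surface, if the arm or the gripper's body presses on something with over 40 N, if the wrist force passes 120 N, or if a joint passes its speed limit or range.

### The arm

A 6-joint arm with a two-finger parallel gripper is mounted at the origin on the work surface. World frame = base frame: x ahead of the robot, y to its left, z up, the work surface at z = 0. Lengths are in mm, angles in rad, forces in N, time in s.
With the tool pointing down it reaches from about 300 to 775 mm from the base axis. Payload 14.6 kg.
Tool frame: the origin (TCP) lies between the finger pads; the fingertips stand 8 mm ahead of it and the grasp point (between the pads) lies 11 mm behind it; y points along the fingers, x is the direction in which the jaws open and shut, and the axes are right-handed (so a half turn about y gives the same grasp; the last joint's range is limited). The gripper opens to 94 mm and grips with 3 to 60 N. Pads are 16 mm wide; open, the fingers measure 119 mm over their backs; the gripper's body (75 mm by 177 mm) begins 78 mm behind the grasp point.
Start: joints at [-0.067, 0.3, 1.521, -0, 1.321, -0.067], TCP at [549.99, -0.002, 213.446] pointing down, gripper open.
Joint ranges: [-3.03, 3.03], [-0.79, 2.21], [0.23, 2.52], [-1.04, 4.18], [0, 3.07], [-2.55, 2.55]. Speed limits (rad/s): [2.22, 2.22, 2.57, 3.14, 3.14, 3.14].

### API

Orientations are given as [roll, pitch, yaw] about the fixed x, y, z axes, in that order (R = Rz(yaw) Ry(pitch) Rx(roll)).
In Python, from cell import read_state, imaging, order gives the robot as it stands. The module is installed in compiled form; this text tells all that it offers.
- The arm moves only by the shell command python3 -m handwheel 'ROWS' [FORCE]. ROWS is JSON, a list that holds one entry, the list of rows, each a list of 7 numbers: the shift along the tool's x, y, z in mm, then the turn, a rotation vector about the tool's x, y, z in degrees, then the opening, from -1 (shut) to 1 (fully open), so that 0 is half open. A call has 1 to 5 rows; each row is the pose to reach, as a shift and turn from the pose measured when the call began, along the tool's axes at that moment; what a row does not reach only later rows make up. A row lasts 1/12 s, in which the tool goes at most 41.7 mm and 7.16 degrees, less where a joint would pass 70% of its speed; a pose out of reach is approached as far as the arm can. A call with a gripper value outside its range is refused whole. The fingers move at their own pace and stop on an object; FORCE is the grip in N (left out, the last holds). Time passes only in rows, so rows that repeat a pose let the fingers close. It gives the time, the measured TCP pose, the force and the opening at its end, in the units of the state.
- read_state(): the state, without advancing time (a new reading comes with each control period).
- imaging.camera(name): name is "scene" or "side" or "wrist"; returns (picture, depth): 384x512x3 uint8, red, green, blue; 384x512 float32, mm along the optical axis (not along the pixel's ray), 0 where there is no reading.
- imaging.get_calibration(name): a dict with "mtx" (3x3 intrinsics, pixels), "world_from_camera" (4x4, takes a point from camera to world coordinates); the wrist camera has in their place "hand_eye" (4x4, takes a point from camera to tool coordinates, whose origin is the TCP and whose axes are the tool frame's). Camera axes: x right, y down, z forward; pixel columns grow to the right and rows downward; lengths in mm; the calibration is good to about 2 mm. The wrist camera is an equidistant fisheye: a pixel r from the principal point sees the ray r / f radians off the axis. A picture is of the moment at which its call begins: read the wrist's pose just before it. get_calibration takes no time and is no camera call.
- order.sign_off(): hands the job in, once; it reports no verdict.
The state is a dict: "clock": time; "joints": joint angles; "qd": joint speeds; "effort": joint torques, N m; "eef_pos": TCP position; "eef_rot": TCP orientation; "wrist_force": force on the tool from outside, world axes, zero at the start; "moment": the same for the moment, N m; "finger_gap": finger opening in mm.
Only numpy, scipy, OpenCV 4.12 (cv2) and the standard library are available. Lean on these libraries where they do the work, as an engineer would, in place of code of your own. Each camera call takes 0.05 s, during which the arm holds its last target.

## Working session

There is one attempt and no reset: what is moved stays moved. The work goes in short steps, Python scripts to look and compute and a shell command to move; the robot and the scene stay as the last step left them, time stands still between calls to the robot, and variables do not carry over. Pictures are saved under pics/ and viewed, and the job is handed in when it is done.

```bash
mkdir -p pics; ls; cat > h.py <<'E'
import numpy as np, cv2, json
from cell import read_state, imaging, order
from scipy.spatial.transform import Rotation as R
def snap(name, tag):
    s=read_state(); p,d=imaging.camera(name)
    cv2.imwrite(f'pics/{tag}.png',cv2.cvtColor(p,cv2.COLOR_RGB2BGR)); np.save(f'pics/{tag}_d.npy',d); np.save(f'pics/{tag}_p.npy',p)
    json.dump({k:np.array(v).tolist() for k,v in s.items()},open(f'pics/{tag}.json','w'))
    return p,d,s
def up(tag,box,k,out):
    p=cv2.imread(f'pics/{tag}.png'); x0,y0,x1,y1=box
    cv2.imwrite(f'pics/{out}.png',cv2.resize(p[y0:y1,x0:x1],None,fx=k,fy=k,interpolation=cv2.INTER_CUBIC))
def toolT(s):
    T=np.eye(4);T[:3,:3]=R.from_euler('xyz',s['eef_rot']).as_matrix();T[:3,3]=s['eef_pos'];return T
def ray(name,u,v,s=None):
    c=imaging.get_calibration(name);K=np.array(c['mtx'])
    x=(np.asarray(u)-K[0,2])/K[0,0];y=(np.asarray(v)-K[1,2])/K[1,1]
    if name=='wrist':
        r=np.hypot(x,y)+1e-12; d=np.stack([np.sin(r)*x/r,np.sin(r)*y/r,np.cos(r)],-1); T=toolT(s)@np.array(c['hand_eye'])
    else:
        d=np.stack([x,y,np.ones_like(x)],-1);T=np.array(c['world_from_camera'])
    return T,d
def atz(name,u,v,z,s=None):
    T,d=ray(name,np.float64(u),np.float64(v),s); w=d@T[:3,:3].T; o=T[:3,3]
    return o+w*((z-o[2])/w[...,2])[...,None]
def cloud(name,tag):
    d=np.load(f'pics/{tag}_d.npy'); s=json.load(open(f'pics/{tag}.json'))
    v,u=np.mgrid[:384,:512]; T,r=ray(name,u.astype(float),v.astype(float),s)
    P=r/r[...,2:]*d[...,None]; W=P@T[:3,:3].T+T[:3,3]; W[d<=0]=np.nan
    return W
E
python3 - <<'E'
from h import *
for n in('scene','side','wrist'):
    p,d,s=snap(n,n+'0'); print(n,(d>0).mean())
    c=imaging.get_calibration(n);print({k:np.round(np.array(v),3).tolist() for k,v in c.items()})
    up(n+'0',(0,0,512,384),1.5,n+'0u')
print(s)
E
```

```text
pics
scene 0.9958445231119791
{'mtx': [[364.492, 0.0, 253.421], [0.0, 364.492, 194.921], [0.0, 0.0, 1.0]], 'world_from_camera': [[-0.279, 0.718, -0.637, 1059.767], [0.96, 0.207, -0.187, 19.745], [-0.002, -0.664, -0.748, 642.513], [0.0, 0.0, 0.0, 1.0]]}
side 0.9960683186848959
{'mtx': [[415.831, 0.0, 253.003], [0.0, 415.831, 187.488], [0.0, 0.0, 1.0]], 'world_from_camera': [[0.738, -0.349, 0.578, 9.336], [-0.675, -0.354, 0.648, -760.699], [-0.021, -0.868, -0.496, 558.552], [0.0, 0.0, 0.0, 1.0]]}
wrist 0.9389546712239584
{'mtx': [[297.319, 0.0, 256.187], [0.0, 297.319, 192.019], [0.0, 0.0, 1.0]], 'hand_eye': [[1.0, 0.001, 0.0, 1.075], [0.0, -0.235, 0.972, -170.91], [0.001, -0.972, -0.235, 67.95], [0.0, 0.0, 0.0, 1.0]]}
{'clock': 0.1, 'joints': array([-6.65808319e-02,  3.00424398e-01,  1.52149733e+00,  2.53639660e-05,
        1.32067339e+00, -6.65828353e-02]), 'qd': array([-5.66803837e-04, -2.43991197e-03, -2.24839122e-03, -9.77352349e-05,
       -8.18454188e-04, -2.41232172e-04]), 'effort': array([ 1.84928511e-03, -5.32644153e+01, -3.53284299e+01,  7.10431044e-02,
        2.34944851e-02, -7.30603051e-05]), 'eef_pos': array([5.49788424e+02, 2.81853340e-02, 2.12947365e+02]), 'eef_rot': array([-1.57070512e+00,  9.98610388e-04, -4.24152386e-06]), 'wrist_force': array([0.13864449, 0.17368709, 0.14699704]), 'moment': array([-0.03222574, -0.00660028, -0.04184597]), 'finger_gap': 93.88368303977964}
```

View pics/scene0u.png

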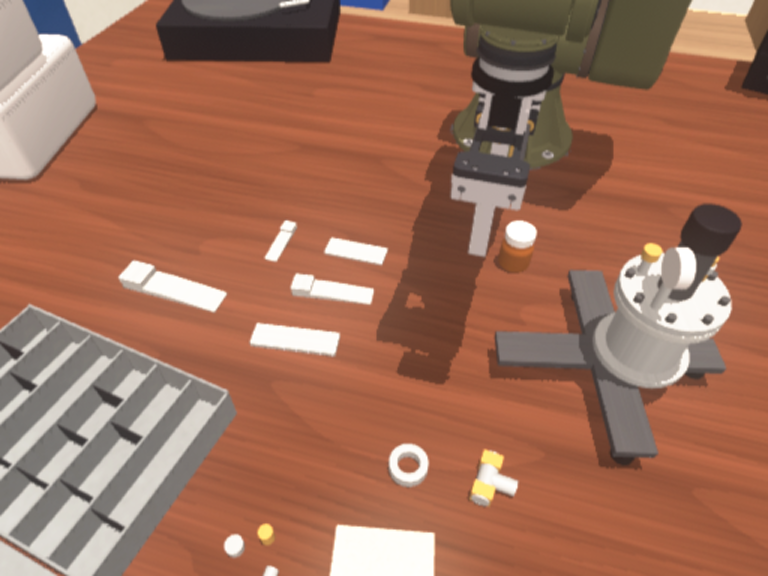

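View pics/side0u.png

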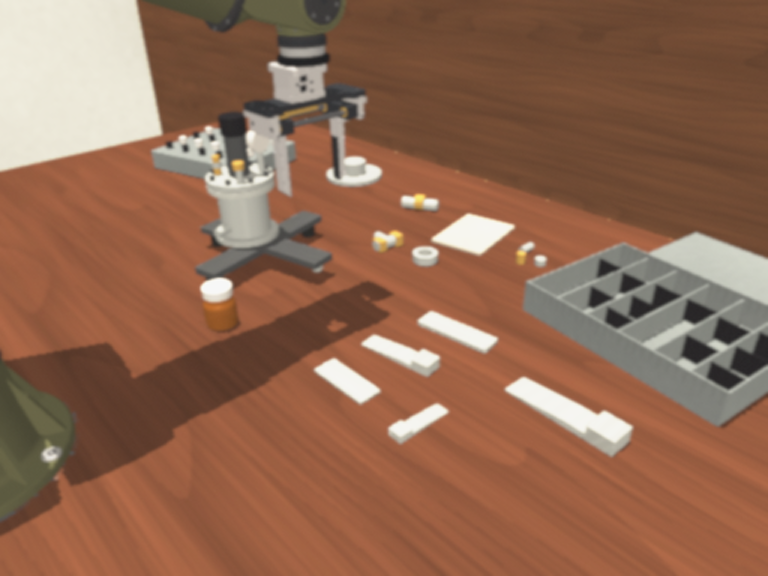

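View pics/wrist0u.png

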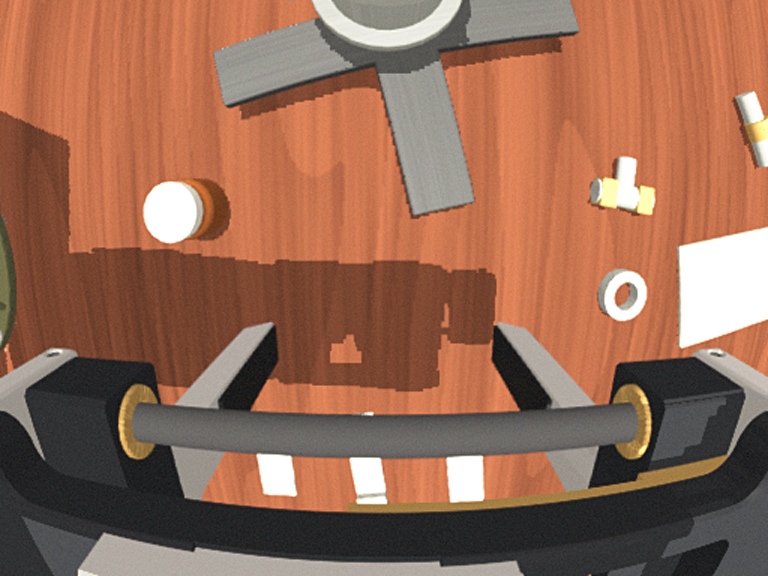

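The scene view shows three taper shims: small (280,240), middle (330,288) and large (170,285). The plates are at (356,250) and (295,338), and the stand is at (640,340), with its -x arm ending at (497,350). Next I'll measure their positions.

```bash
cat > m.py <<'E'
from h import *
for n in('scene','side'):
    p=np.load(f'pics/{n}0_p.npy').astype(int); W=cloud(n,n+'0')
    print(n,'bench z',np.nanmedian(W[(p[...,0]>p[...,2]+50)&(np.abs(W[...,2])<20)][:,2]))
    m=((p.min(-1)>170)&(W[...,0]>300)&(W[...,0]<800)&(np.abs(W[...,1])<450)&(W[...,2]<40)).astype(np.uint8)
    k,l,st,c=cv2.connectedComponentsWithStats(m)
    for i in range(1,k):
        if st[i,4]<150: continue
        P=W[l==i]; q=P[:,:2].astype(np.float32); (cx,cy),(w,h),a=cv2.minAreaRect(q)
        print(c[i].round(),st[i,4],'ctr',round(cx),round(cy),'size',round(w),round(h),'ang',round(a,1),'z',np.percentile(P[:,2],[5,50,95]).round(1))
    m=(p.max(-1)<130)&(np.ptp(p,axis=-1)<25)&(W[...,2]>36)&(W[...,2]<52)&(W[...,0]>350)&(W[...,0]<750)&(W[...,1]>50)&(W[...,1]<450)
    P=W[m]; print('arm n',len(P),np.nanmedian(P[:,2])); np.save(f'pics/arm_{n}.npy',P)
E
python3 m.py
```

```text
scene bench z -0.14187669337695752
[187. 160.] 230 ctr 449 -338 size 24 89 ang 89.3 z [ 0.2  4.4 13. ]
[237. 167.] 440 ctr 435 -207 size 41 100 ang 0.3 z [1.8 4.6 6.5]
[221. 193.] 599 ctr 531 -213 size 33 125 ang 7.9 z [ 1.7  6.7 18.7]
[132. 196.] 481 ctr 598 -411 size 78 42 ang 87.3 z [1.6 5.5 9.3]
[196. 225.] 834 ctr 636 -234 size 38 126 ang 7.0 z [4.7 7.7 9.4]
[ 85. 256.] 179 ctr 769 -424 size 21 41 ang 81.2 z [2.2 3.8 5.8]
[108. 266.] 233 ctr 779 -366 size 25 45 ang 81.5 z [2.2 3.7 5.5]
[132. 275.] 206 ctr 783 -309 size 26 37 ang 82.2 z [2.  3.5 5.4]
[272. 308.] 355 ctr 778 -28 size 45 46 ang 11.2 z [13.9 17.5 19.2]
[331. 319.] 283 ctr 770 78 size 45 25 ang 82.3 z [13.1 19.4 21.9]
arm n 3591 43.57489655710299
side bench z -0.21983481407391992
[305. 220.] 554 ctr 641 -233 size 51 135 ang 7.8 z [3.2 7.3 9.1]
[267. 235.] 495 ctr 535 -212 size 52 131 ang 14.1 z [ 1.4  6.6 18.3]
[231. 253.] 572 ctr 437 -206 size 42 108 ang 0.8 z [2.3 4.7 6.3]
[358. 263.] 508 ctr 601 -411 size 80 49 ang 85.5 z [1.  5.3 8.4]
[278. 281.] 375 ctr 448 -333 size 35 87 ang 89.0 z [ 0.4  4.6 12.9]
arm n 1172 43.50696245233763
```

```bash
cat > st.py <<'E'
from h import *
from scipy.optimize import minimize
n='wrist'; p=np.load('pics/wrist0_p.npy').astype(int); s=json.load(open('pics/wrist0.json')); W=cloud(n,'wrist0')
m=(p.max(-1)<140)&(np.ptp(p,axis=-1)<25)&(np.abs(W[...,2]-44)<8); m[160:]=0
print('wrist n',m.sum(), np.nanmedian(W[m][:,2]))
Ps={'wrist':W[m],'scene':np.load('pics/arm_scene.npy'),'side':np.load('pics/arm_side.npy')}
def inside(P,x,y,a):
    c,s_=np.cos(a),np.sin(a); dx,dy=P[:,0]-x,P[:,1]-y; u=c*dx+s_*dy; v=-s_*dx+c*dy
    return u,v
def cost(q,P):
    u,v=inside(P,*q); u,v=abs(u),abs(v)
    d1=np.maximum(np.maximum(u-148,v-25),0);d2=np.maximum(np.maximum(v-148,u-25),0)
    # symmetric robust: strip means
    d=np.minimum(d1,d2); return np.minimum(d,15).mean()+0
for k,P in Ps.items():
    best=min((minimize(cost,[x,y,a],args=(P,),method='Nelder-Mead',options=dict(xatol=.01,fatol=1e-5,maxiter=2000)) for x in(520,560,600) for y in(230,270,310) for a in (1.4,1.57,1.75)),key=lambda r:r.fun)
    q=best.x; print(k,len(P),q.round(3),best.fun.round(3),'foot',(q[:2]-130*np.array([np.cos(q[2]),np.sin(q[2])])).round(1))
uv=np.array([[413,215],[472,203],[384,68],[441,53],[216,52],[229,105]])/1.5
print(atz('wrist',uv[:,0],uv[:,1],44,s).round(1))
up('wrist0',(130,0,400,160),2.9,'wc')
up('scene0',(310,160,512,320),3.5,'sc')
E
python3 st.py
```

```text
wrist n 2345 43.39579292667372
wrist 2345 [561.759 190.077   1.803] 0.0 foot [591.7  63.6]
scene 3591 [563.233 190.254   1.812] 0.0 foot [594.3  64. ]
side 1172 [560.586 185.288   1.806] 0.007 foot [590.9  58.9]
[[572.5  42.9  44. ]
 [618.   52.9  44. ]
 [550.3 156.8  44. ]
 [593.8 170.2  44. ]
 [416.3 179.3  44. ]
 [428.9 133.1  44. ]]
```

```bash
ls pics
```

```text
arm_scene.npy
arm_side.npy
sc.png
scene0.json
scene0.png
scene0_d.npy
scene0_p.npy
scene0u.png
side0.json
side0.png
side0_d.npy
side0_p.npy
side0u.png
wc.png
wrist0.json
wrist0.png
wrist0_d.npy
wrist0_p.npy
wrist0u.png
```

```bash
python3 -m handwheel '[[[14,31,21,0,-6,0,-1],[28,62,43,0,-12,0,-1],[42,93,64,0,-13.5,0,-1],[42,93,64,0,-13.5,0,-1],[42,93,64,0,-13.5,0,-1]]]' 20; python3 - <<'E'
from h import *
p,d,s=snap('wrist','w1'); print(s['eef_pos'],s['eef_rot'],s['wrist_force'],s['finger_gap']); up('w1',(0,0,512,384),1.5,'w1u')
E
```

```text
clock: 0.57
eef_pos: [591.0, 64.7, 118.0]
eef_rot: [-1.57, 0.005, 0.237]
wrist_force: [-0.3, -0.3, 0.4]
finger_gap: 64.0
[591.01772622  64.69796897 117.95768315] [-1.56984933  0.00472052  0.23678402] [-0.2863166  -0.2538902   0.43277796] 64.02958321535264
```

View pics/w1u.png

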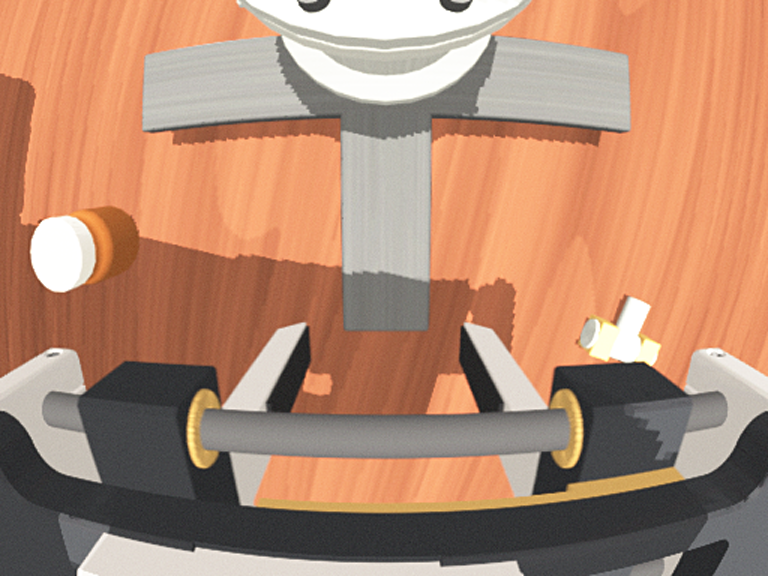

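The -x arm lies straight ahead of the hand. Its end corners are at about (345,329) and (429,329), and the side-arm corners at (144,55), (145,130), (628,55) and (630,130).

```bash
python3 - <<'E'
from h import *
s=json.load(open('pics/w1.json'))
uv=np.array([[345,329.5],[428.5,329.5],[341,125],[431,125],[144,55],[144,131],[628.5,55],[630,131]])/1.5
P=atz('wrist',uv[:,0],uv[:,1],44,s); print(P.round(1))
E=(P[0]+P[1])/2; print('width',np.linalg.norm(P[0]-P[1]))
mid=(P[2]+P[3])/2; d1=(mid-E)[:2]; cr=(P[6]+P[7]-P[4]-P[5])[:2]/2
print('span',np.linalg.norm(cr),'yaw',np.arctan2(d1[1],d1[0]),np.arctan2(cr[1],cr[0])+np.pi/2)
c=(P[4:8].mean(0))[:2]; y=np.arctan2(cr[1],cr[0])+np.pi/2; D=np.array([np.cos(y),np.sin(y)])
print('centre',c,'foot',c-130*D,E[:2]+18*D, 'tool z dir',toolT(s)[:3,2])
E
```

```text
[[573.4  43.6  44. ]
 [620.6  55.1  44. ]
 [545.4 156.1  44. ]
 [592.9 167.6  44. ]
 [413.2 180.3  44. ]
 [426.6 133.3  44. ]
 [699.6 249.7  44. ]
 [710.2 202.2  44. ]]
width 48.542441276102394
span 293.2620318170863 yaw 1.8128554783511555 1.8089628201600547
centre [562.40501235 191.37443964] foot [593.07477787  65.04405738] [592.72284318  66.82044172] tool z dir [-2.34573149e-01  9.72098010e-01  9.46988433e-04]
```

```bash
python3 -m handwheel '[[[2,10,1,0,0,0,-1],[2,30,1,0,0,0,-1],[2,48,1,0,0,0,-1],[2,58,1,0,0,0,-1],[2,58,1,0,0,0,-1]]]'
```

```text
clock: 1.03
eef_pos: [592.5, 64.8, 60.7]
eef_rot: [-1.57, 0.004, 0.235]
wrist_force: [0.8, -0.1, 0.3]
finger_gap: 26.7
```

```bash
python3 -m handwheel '[[[0,2,0,0,0,0,-1],[0,4,0,0,0,0,-1],[0,6,0,0,0,0,-1],[0,8,0,0,0,0,-1],[0,8,0,0,0,0,-1]]]'
```

```text
clock: 1.45
eef_pos: [592.5, 64.8, 52.7]
eef_rot: [-1.57, 0.003, 0.235]
wrist_force: [-0.6, 0.4, 0.1]
finger_gap: 0.3
```

```bash
python3 -m handwheel '[[[0,1,0,0,0,0,-1],[0,1,0,0,0,0,-1]]]';python3 -m handwheel '[[[0,1.5,0,0,0,0,-1],[0,1.5,0,0,0,0,-1]]]';python3 -m handwheel '[[[0,2,0,0,0,0,-1],[0,2,0,0,0,0,-1]]]'
```

```text
clock: 1.62
eef_pos: [592.7, 64.8, 52.1]
eef_rot: [-1.57, 0.003, 0.235]
wrist_force: [-2.4, -0.2, 4.7]
finger_gap: 0.3
clock: 1.78
eef_pos: [592.8, 64.6, 51.3]
eef_rot: [-1.571, 0.003, 0.235]
wrist_force: [-3.5, -1.2, 8.6]
finger_gap: 0.6
clock: 1.95
eef_pos: [593.0, 64.2, 50.1]
eef_rot: [-1.572, 0.002, 0.235]
wrist_force: [-4.5, -2.4, 8.3]
finger_gap: 0.7
```

```bash
python3 -m handwheel '[[[0,1,0,0,0,0,-1],[0,2.5,0,0,0,0,-1],[0,2.5,0,0,0,0,-1]]]';python3 -m handwheel '[[[0,1,0,0,0,0,-1],[0,2.5,0,0,0,0,-1],[0,2.5,0,0,0,0,-1]]]'
```

```text
clock: 2.2
eef_pos: [593.3, 63.7, 48.4]
eef_rot: [-1.572, 0.001, 0.235]
wrist_force: [-3.6, -3.7, 9.5]
finger_gap: 0.7
clock: 2.45
eef_pos: [593.6, 63.2, 46.7]
eef_rot: [-1.573, 0.001, 0.235]
wrist_force: [-4.4, -3.0, 8.6]
finger_gap: 0.6
```

```bash
python3 -m handwheel '[[[0,1,0,0,0,0,-1],[0,3,0,0,0,0,-1],[0,3,0,0,0,0,-1]]]';python3 -m handwheel '[[[0,1,0,0,0,0,-1],[0,2,0,0,0,0,-1],[0,2,0,0,0,0,-1]]]'
```

```text
clock: 2.7
eef_pos: [593.9, 62.7, 44.4]
eef_rot: [-1.574, -0.0, 0.235]
wrist_force: [-2.8, -4.5, 8.3]
finger_gap: 0.7
clock: 2.95
eef_pos: [594.2, 62.3, 43.2]
eef_rot: [-1.575, -0.001, 0.235]
wrist_force: [-3.7, -3.7, 9.4]
finger_gap: 0.5
```

```bash
python3 -m handwheel '[[[0,1,0,0,0,0,-1],[0,2,0,0,0,0,-1],[0,2,0,0,0,0,-1]]]';python3 -m handwheel '[[[0,1,0,0,0,0,-1],[0,1.8,0,0,0,0,-1],[0,1.8,0,0,0,0,-1]]]'
```

```text
clock: 3.2
eef_pos: [594.3, 62.0, 41.8]
eef_rot: [-1.576, -0.001, 0.235]
wrist_force: [-3.7, -3.5, 8.3]
finger_gap: 0.2
clock: 3.45
eef_pos: [594.5, 61.8, 41.2]
eef_rot: [-1.576, -0.001, 0.235]
wrist_force: [-6.1, -2.0, 11.9]
finger_gap: 0.6
```

```bash
python3 -m handwheel '[[[0,1.5,0,0,0,0,-1],[0,1.8,0,0,0,0,-1],[0,1.8,0,0,0,0,-1]]]'
```

```text
clock: 3.7
eef_pos: [594.5, 61.7, 40.9]
eef_rot: [-1.576, -0.001, 0.235]
wrist_force: [-9.0, -1.8, 17.2]
finger_gap: 0.0
```

```bash
python3 -m handwheel '[[[0,-6,0,0,0,0,-1],[0,-30,0,0,0,0,-1],[-5,-70,-10,0,0,0,-1],[-25,-100,-38,0,6,0,-0.5],[-48,-130,-70,0,13.5,0,0]]]'; python3 - <<'E'
from h import *
p,d,s=snap('wrist','w2'); print(s['eef_pos'],s['eef_rot'],s['wrist_force'],s['finger_gap']); up('w2',(0,0,512,384),1.5,'w2u')
E
```

```text
clock: 4.12
eef_pos: [567.3, -8.2, 166.1]
eef_rot: [-1.576, -0.004, 0.003]
wrist_force: [0.9, -0.9, -0.3]
finger_gap: 10.3
[567.28597462  -8.22638105 166.11464989] [-1.57591957 -0.00429241  0.00306081] [ 0.9187256  -0.85513034 -0.32694642] 10.315485883225685
```

View pics/w2u.png

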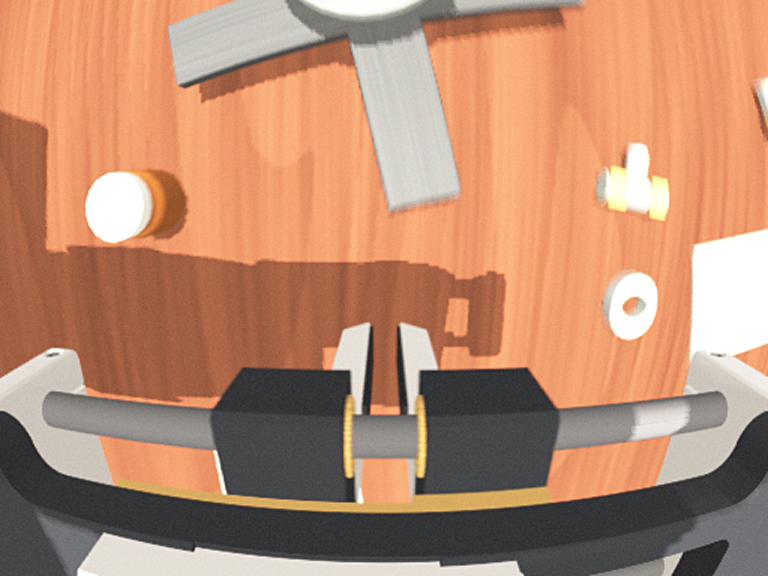

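The stand is back level. Its arm-end corners are now at (392,210) and (459,194). The drop was about 10.8 mm, so the thin plate suits this gap. Next I'll look at the plates.

```bash
python3 -m handwheel '[[[-15,0,-38,0,0,0,0.2],[-30,-5,-78,0,0,0,0.2],[-45,-10,-116,0,0,0,0.2],[-60,-14,-154,0,0,0,0.2],[-75,-14,-192,0,0,0,0.2]]]'; python3 -m handwheel '[[[-12,0,-38,0,0,0,0.2],[-24,0,-76,0,0,0,0.2],[-32,0,-90,0,0,0,0.2],[-32,0,-90,0,0,0,0.2]]]'; python3 - <<'E'
from h import *
p,d,s=snap('wrist','w3'); print(s['eef_pos'],s['eef_rot'],s['wrist_force'],s['finger_gap']); up('w3',(0,0,512,384),1.5,'w3u')
E
```

```text
clock: 4.58
eef_pos: [490.5, -202.4, 186.6]
eef_rot: [-1.578, -0.011, -0.011]
wrist_force: [0.2, -0.8, 0.5]
finger_gap: 47.6
clock: 4.92
eef_pos: [456.0, -294.9, 186.9]
eef_rot: [-1.579, -0.011, -0.015]
wrist_force: [0.2, 0.2, 0.5]
finger_gap: 56.8
[ 456.027106   -294.86829911  186.92560687] [-1.57859638 -0.01121438 -0.01473581] [0.24103674 0.24695671 0.47492442] 56.7826580594071
```

View pics/w3u.png

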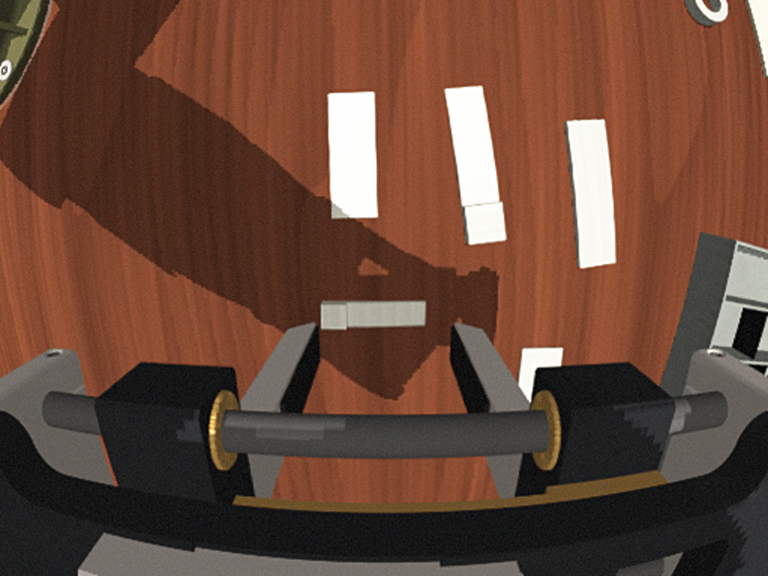

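The thin plate has corners (328,93), (375,92), (377,217) and (331,218). The middle shim has its nose at (445,88)-(482,86), and its block top runs (464,206)-(502,202) to (469,243)-(506,239). The thick plate is to the right of it.

```bash
cat > loc.py <<'E'
from h import *
s=json.load(open('pics/w3.json'))
def W(l,z): 
    a=np.array(l)/1.5; return atz('wrist',a[:,0],a[:,1],z,s)[:,:2]
t=W([[328,93],[375.5,92],[377.5,217],[331,218]],5)
print('thin',t.round(1).tolist(),'c',t.mean(0).round(1),'len',np.linalg.norm((t[0]+t[1]-t[2]-t[3])/2),'w',np.linalg.norm(t[0]-t[1]))
d=(t[0]+t[1]-t[2]-t[3]);print('yaw',np.arctan2(d[1],d[0])-np.pi/2)
n=W([[445,88],[482.5,86]],2); b=W([[464,206],[502,202.5],[506,239],[469,243]],18)
print('nose',n.round(1),'block',b.round(1).tolist(),b.mean(0).round(1)); d=n.mean(0)-b.mean(0); print('len(110)',np.linalg.norm(d),'yaw',np.arctan2(d[1],d[0])-np.pi/2)
E
python3 loc.py; python3 -c "
import sys;sys.path.insert(0,'.')
from h import *
s=json.load(open('pics/w3.json'));print(toolT(s).round(3))"
```

```text
thin [[417.0, -155.9], [454.2, -156.3], [454.3, -256.0], [417.5, -256.0]] c [ 435.8 -206. ] len 99.90353593986143 w 37.189853845446976
yaw 0.002712071257717108
nose [[ 509.3 -152. ]
 [ 539.9 -149. ]] block [[520.9, -246.7], [551.2, -243.6], [555.2, -272.4], [525.2, -275.6]] [ 538.1 -259.6]
len(110) 109.87454915435723 yaw 0.12353072323714054
[[ 1.00000e+00  1.10000e-02  1.50000e-02  4.56027e+02]
 [-1.50000e-02 -8.00000e-03  1.00000e+00 -2.94868e+02]
 [ 1.10000e-02 -1.00000e+00 -8.00000e-03  1.86926e+02]
 [ 0.00000e+00  0.00000e+00  0.00000e+00  1.00000e+00]]
```

```bash
python3 -m handwheel '[[[-8,36,16,0.4,-0.8,0.6,0.1],[-16,72,32,0.4,-0.8,0.6,0.1],[-23,110,50,0.4,-0.8,0.6,0.1],[-23,146,50,0.4,-0.8,0.6,0.1],[-23,150,50,0.4,-0.8,0.6,0.1]]]'
```

```text
clock: 5.38
eef_pos: [434.2, -240.6, 31.4]
eef_rot: [-1.567, 0.006, 0.002]
wrist_force: [-0.6, 0.0, -0.9]
finger_gap: 51.7
```

```bash
python3 -m handwheel '[[[1.5,8,-5,-0.2,0,-0.3,0.1],[1.5,16,-5.5,-0.2,0,-0.3,0.1],[1.5,21.5,-5.5,-0.2,0,-0.3,0.1],[1.5,21.5,-5.5,-0.2,0,-0.3,0.1]]]'
```

```text
clock: 5.72
eef_pos: [435.9, -245.9, 10.0]
eef_rot: [-1.57, 0.001, 0.003]
wrist_force: [0.3, 0.3, 0.3]
finger_gap: 51.7
```

```bash
python3 - <<'E'
from h import *
p,d,s=snap('wrist','w4'); print(s['eef_pos'],s['eef_rot'],s['wrist_force'],s['finger_gap']); up('w4',(100,50,400,270),2.6,'w4u')
E
```

```text
[ 435.88014486 -245.9484964    10.03956558] [-1.57022559e+00  5.87350711e-04  2.56092406e-03] [0.30081143 0.30604931 0.27147824] 51.70157210228042
```

View pics/w4u.png

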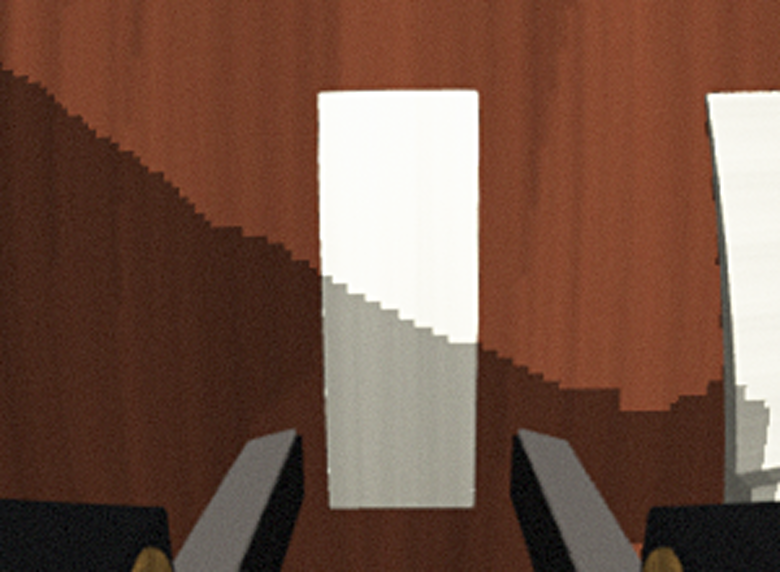

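The fingers straddle the rear end of the thin plate, which spans (330,505) to (475,505), and are centred on it. Closing.

```bash
python3 -m handwheel '[[[0,0.3,0,0,0,0,-1],[0,0.3,0,0,0,0,-1],[0,0.3,0,0,0,0,-1],[0,0.3,0,0,0,0,-1]]]' 25; python3 -m handwheel '[[[0,-8,0,0,0,0,-1],[0,-16,0,0,0,0,-1],[0,-24,0,0,0,0,-1]]]'; python3 - <<'E'
from h import *
p,d,s=snap('wrist','w5'); print(s['eef_pos'],s['eef_rot'],s['wrist_force'],s['finger_gap']); up('w5',(100,50,400,270),2.6,'w5u')
p,d,s=snap('side','s5');up('s5',(150,150,450,340),2.6,'s5u')
E
```

```text
clock: 6.1
eef_pos: [436.3, -246.3, 10.9]
eef_rot: [-1.571, -0.001, 0.002]
wrist_force: [-1.1, -0.3, 5.9]
finger_gap: 35.0
clock: 6.35
eef_pos: [436.4, -246.4, 35.9]
eef_rot: [-1.571, -0.001, 0.002]
wrist_force: [0.1, -0.7, 0.0]
finger_gap: 35.4
[ 436.36634093 -246.37416919   35.92502659] [-1.57129003e+00 -1.00819536e-03  2.37834132e-03] [ 0.0799862  -0.67129458  0.04274468] 35.39289915288461
```

View pics/w5u.png

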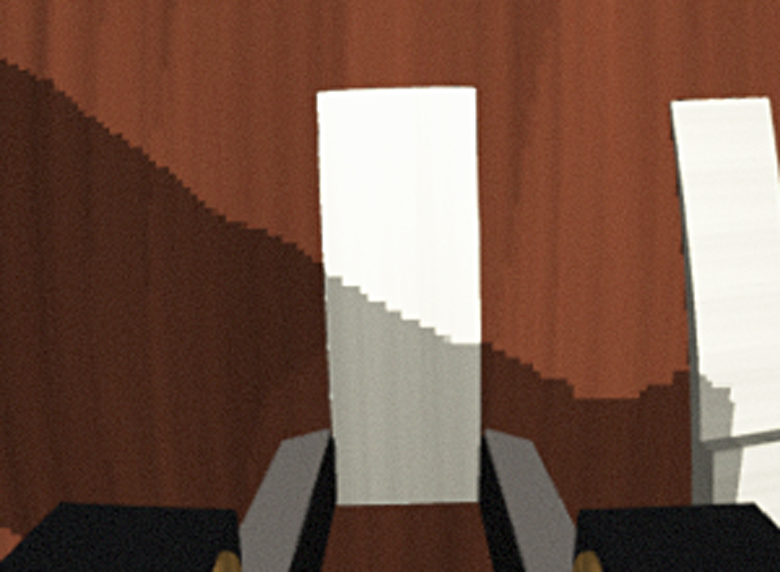

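View pics/s5u.png

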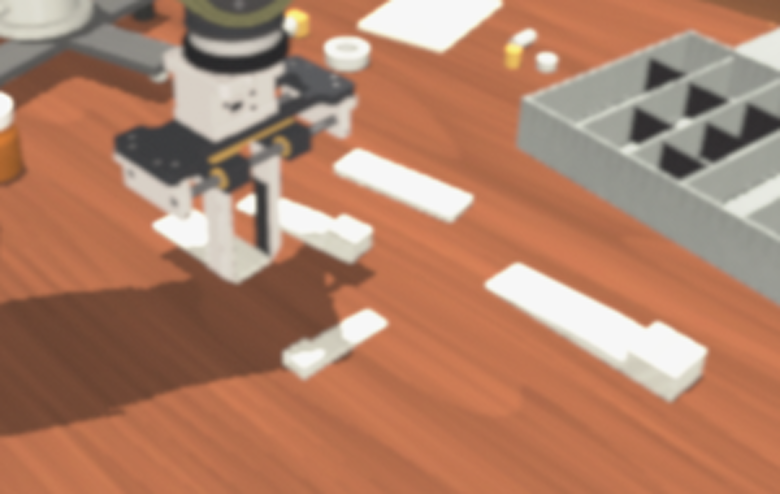

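The plate is held level at an opening of 35.4 mm. Moving it to the stand.

```bash
python3 -m handwheel '[[[10,-18,10,0,0,0,-1],[35,-26,33,0,-3,0,-1],[64,-26,60,0,-7,0,-1],[93,-26,88,0,-11,0,-1],[122,-26,115,0,-13.6,0,-1]]]'; python3 -m handwheel '[[[27,0,10,0,0,0,-1],[55,0,20,0,0,0,-1],[78,0,30,0,0,0,-1],[78,0,30,0,0,0,-1]]]'
```

```text
clock: 6.87
eef_pos: [559.7, -129.9, 63.1]
eef_rot: [-1.573, -0.003, 0.243]
wrist_force: [0.6, -1.1, 0.1]
finger_gap: 34.8
clock: 7.2
eef_pos: [630.5, -79.2, 62.9]
eef_rot: [-1.573, -0.004, 0.246]
wrist_force: [-0.5, 0.1, 0.3]
finger_gap: 34.8
```

```bash
python3 - <<'E'
from h import *
p,d,s=snap('wrist','w6'); print(s['eef_pos'],s['eef_rot'],s['wrist_force'],s['finger_gap']); up('w6',(0,0,512,384),1.5,'w6u')
E
```

```text
[630.54415242 -79.17677622  62.92298006] [-1.57336642 -0.00372419  0.24588296] [-0.53782881  0.09487536  0.26304302] 34.786197894174414
```

View pics/w6u.png

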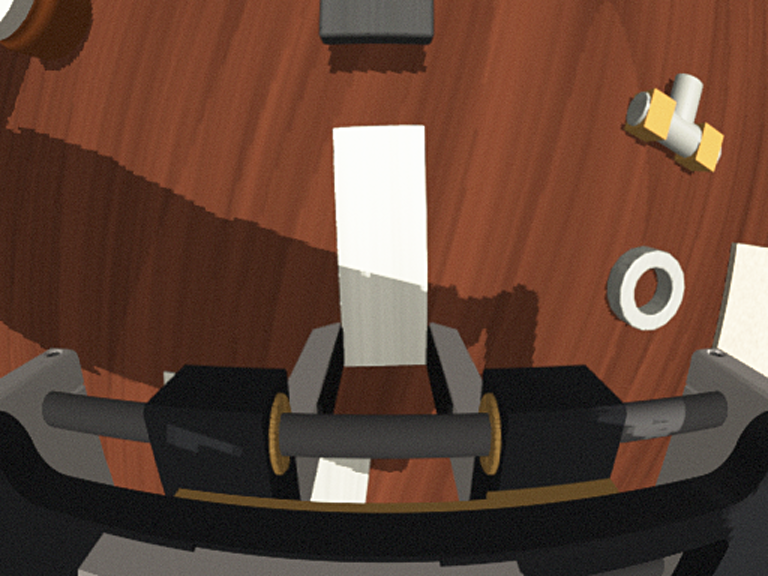

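```bash
python3 - <<'E'
from h import *
up('w6',(190,0,310,100),6,'w6c')
E
```

```text
(no output)
```

View pics/w6c.png

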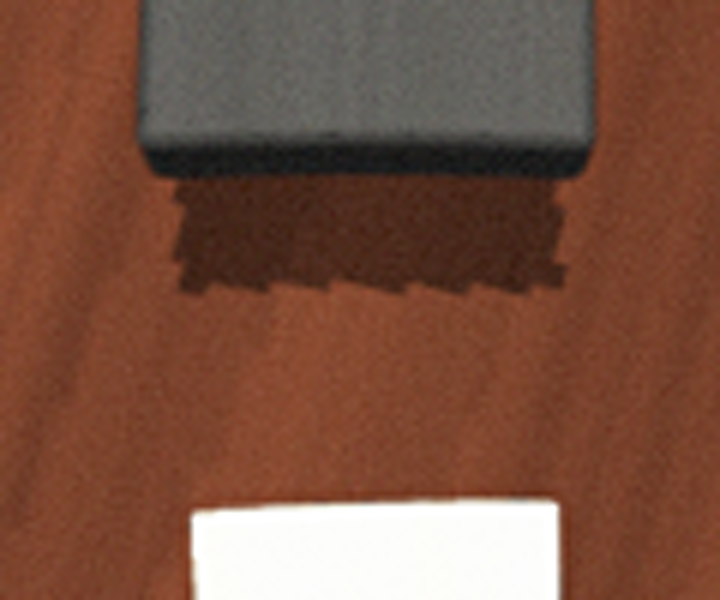

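```bash
python3 - <<'E'
from h import *
s=json.load(open('pics/w6.json'))
A=atz('wrist',[213.2,289],[23.3,23],44,s)[:,:2]
E=A.mean(0); w=A[1]-A[0]; print('end',A.round(1).tolist(),E,np.linalg.norm(w),'yaw',np.arctan2(w[1],w[0]))
z=s['eef_pos'][2]-10.9+5
p=atz('wrist',[222,283.2,428/1.5,343/1.5],[85,83.3,363/1.5,365/1.5],z,s)[:,:2]; print(p.round(1).tolist(),np.linalg.norm(p[1]-p[0]))
d=p[0]+p[1]-p[2]-p[3]; print('plate c',p.mean(0),'yaw',np.arctan2(d[1],d[0])-np.pi/2,np.linalg.norm(d)/2)
s=json.load(open('pics/w2.json'))
A=atz('wrist',np.array([392,459])/1.5,np.array([210,194])/1.5,44,s)[:,:2];print('w2 end',A.round(1).tolist(),A.mean(0))
E
```

```text
end [[572.3, 43.6], [619.5, 55.4]] [595.93799562  49.5092763 ] 48.64685117318291 yaw 0.24555487228111336
[[590.2, 3.1], [624.9, 12.8], [652.0, -82.5], [616.6, -92.3]] 35.9739511052907
plate c [620.93773555 -39.70147061] yaw 0.2734375651340022 99.02220774997456
w2 end [[573.7, 40.5], [617.8, 51.8]] [595.7697197   46.13490124]
```

```bash
python3 -m handwheel '[[[-2,16,6,0.1,1,0.2,-1],[-3.6,32,12,0.1,1.8,0.2,-1],[-3.6,46,17,0.1,1.8,0.2,-1],[-3.6,50,17,0.1,1.8,0.2,-1],[-3.6,50,17,0.1,1.8,0.2,-1]]]'
```

```text
clock: 7.67
eef_pos: [620.7, -65.4, 12.1]
eef_rot: [-1.571, 0.002, 0.214]
wrist_force: [0.7, 0.1, -0.6]
finger_gap: 35.0
```

```bash
python3 - <<'E'
from h import *
p,d,s=snap('wrist','w7'); print(s['eef_pos'],s['eef_rot'],s['wrist_force'],s['finger_gap']); up('w7',(160,0,350,250),3.1,'w7c');up('w7',(190,0,310,100),6,'w7d')
E
```

```text
[620.699288   -65.44041127  12.05901241] [-1.57094964  0.00229273  0.21381024] [ 0.74379872  0.05291811 -0.59043449] 35.00109724639192
```

View pics/w7c.png

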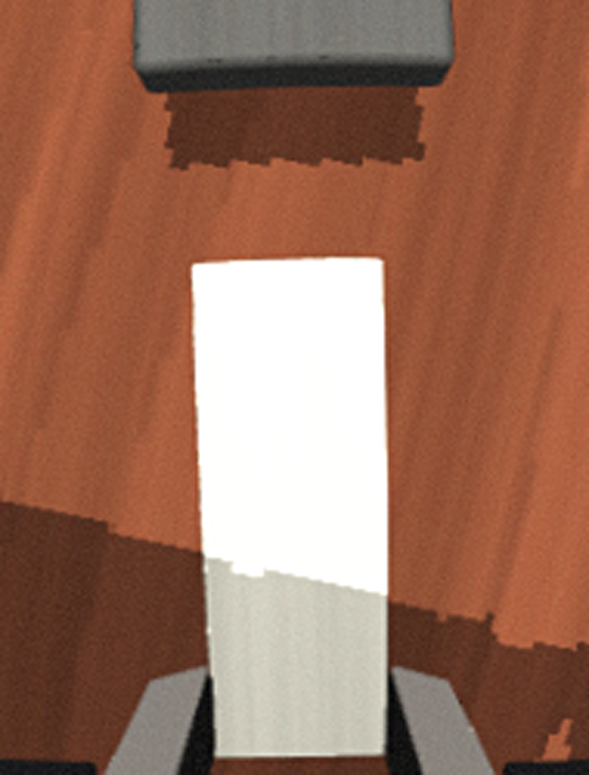

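```bash
python3 - <<'E'
from h import *
s=json.load(open('pics/w7.json'))
A=atz('wrist',[203.5,305.5],[21.3,18.7],44,s)[:,:2]
E=A.mean(0); w=A[1]-A[0]; print('end',A.round(1).tolist(),E,np.linalg.norm(w),'yaw',np.arctan2(w[1],w[0]))
p=atz('wrist',[222.3,283.2,284.8,229.7],[85.5,83.5,243.2,244.2],6.2,s)[:,:2]; print(p.round(1).tolist(),np.linalg.norm(p[1]-p[0]))
d=p[0]+p[1]-p[2]-p[3]; y=np.arctan2(d[1],d[0]); print('plate c',p.mean(0),'yaw',y-np.pi/2,np.linalg.norm(d)/2)
D=np.array([-.2397,.971]);F=E+18*D; r=F-p.mean(0); print('F',F,'along',r@D,'lat',r@np.array([D[1],-D[0]]))
T=toolT(s); t=(F-18*D)-p.mean(0); print('shift tool',T[:2,:3].T@t)
E
```

```text
end [[572.5, 44.1], [619.4, 55.5]] [595.96151516  49.79946347] 48.30764370459212 yaw 0.24011386513015878
[[583.2, 17.9], [618.0, 26.6], [641.8, -70.2], [607.1, -78.5]] 35.84086833033572
plate c [612.53192231 -26.04831241] yaw 0.24203161865063882 99.53046330053918
F [591.64691516  67.27746347] along 95.6254645874813 lat 2.090846532552257
shift tool [-9.93373652e-02 -1.16747370e-02  7.76366762e+01]
```

```bash
python3 -m handwheel '[[[2.2,0,3,0,0,0,-1],[1.8,0,18,0,0,0,-1],[1.2,0,38,0,0,0,-1],[0.8,0,56,0,0,0,-1],[0.5,0,68,0,0,0,-1]]]'
```

```text
clock: 8.13
eef_pos: [606.8, 3.0, 13.2]
eef_rot: [-1.571, 0.001, 0.214]
wrist_force: [-0.1, -0.0, -0.6]
finger_gap: 35.4
```

```bash
python3 -m handwheel '[[[-0.1,0.5,4,0,0,0,-1],[-0.2,1.5,7.5,0,0,0,-1],[-0.2,2,7.5,0,0,0,-1],[-0.2,2,7.5,0,0,0,-1]]]'; python3 -m handwheel '[[[0,0,0,0,0,0,0],[0,0,0,0,0,0,0],[0,0,0,0,0,0,0]]]'
```

```text
clock: 8.47
eef_pos: [605.1, 9.9, 11.1]
eef_rot: [-1.572, 0.001, 0.214]
wrist_force: [-0.8, -1.2, 0.8]
finger_gap: 34.8
clock: 8.72
eef_pos: [605.2, 9.4, 11.1]
eef_rot: [-1.572, 0.001, 0.214]
wrist_force: [0.1, -0.3, -0.1]
finger_gap: 46.6
```

```bash
python3 -m handwheel '[[[0,-15,0,0,0,0,0.1],[0,-45,0,0,0,0,0.1],[0,-80,-20,0,-1.5,0,0.1],[0,-110,-50,0,-1.5,0,0.1],[0,-120,-80,0,-1.5,0,0.1]]]'; python3 - <<'E'
from h import *
p,d,s=snap('wrist','w8'); print(s['eef_pos'],s['eef_rot'],s['wrist_force'],s['finger_gap']); up('w8',(0,0,512,384),1.5,'w8u')
p,d,s=snap('side','s8');up('s8',(100,110,300,240),3.8,'s8u')
E
```

```text
clock: 9.13
eef_pos: [623.8, -69.5, 136.4]
eef_rot: [-1.574, -0.005, 0.241]
wrist_force: [1.2, 1.2, 0.5]
finger_gap: 51.7
[623.81406741 -69.5449379  136.38632066] [-1.57399718 -0.00509672  0.24115226] [1.17019342 1.23110871 0.47100957] 51.72092801353993
```

View pics/w8u.png

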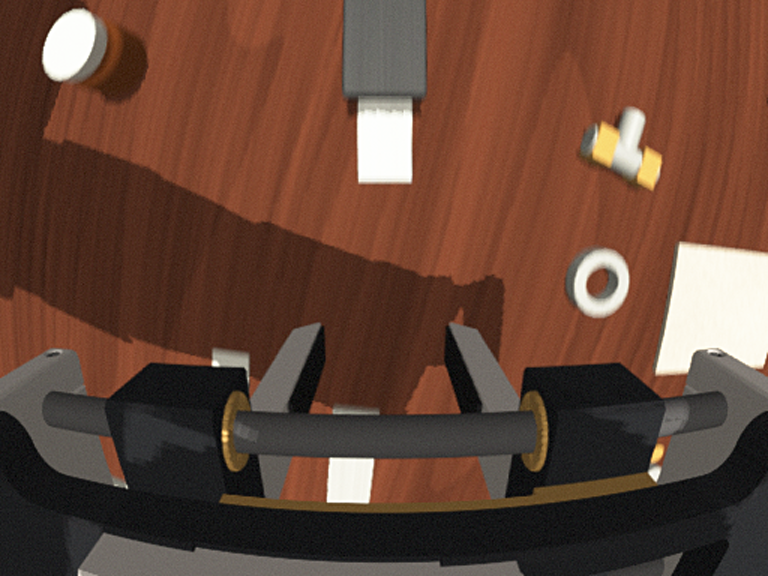

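View pics/s8u.png

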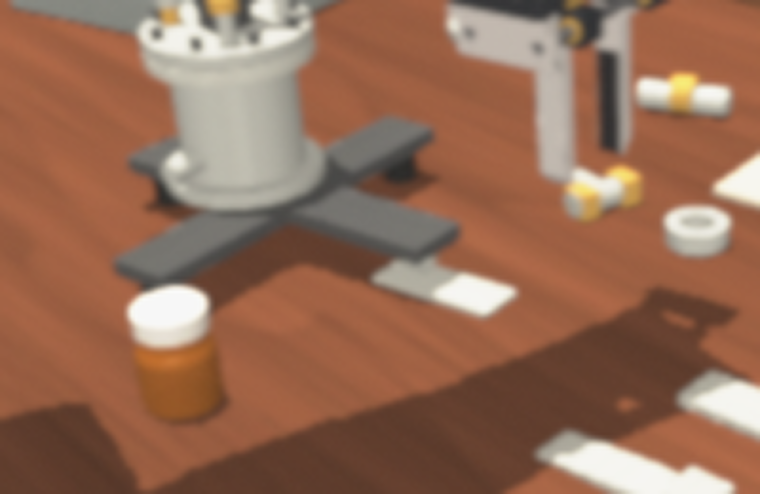

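The plate lies straight under the foot. Its rear edge runs (358,184)-(412,184), and the arm-end corners are at (344,96) and (426,95).

```bash
python3 - <<'E'
from h import *
s=json.load(open('pics/w8.json'))
A=atz('wrist',np.array([344,426])/1.5,np.array([96,95.5])/1.5,44,s)[:,:2]; E=A.mean(0); w=A[1]-A[0]
p=atz('wrist',np.array([358.5,412])/1.5,np.array([184,184])/1.5,5,s)[:,:2]; r=p.mean(0)
y=np.arctan2(w[1],w[0]); print('end',E,np.linalg.norm(w),y,'plate rear',r,np.linalg.norm(p[1]-p[0]))
D=np.array([-np.sin(.242),np.cos(.242)]); F=E+18*D; v=F-r; print('F',F,'behind',v@D,'lat',v@np.array([D[1],-D[0]]))
E
```

```text
end [597.14826061  46.70062584] 47.88460511566549 0.24987920566873192 plate rear [610.29966545  -4.85301345] 35.95431976376407
F [592.83465374  64.17611713] behind 71.20306469284783 lat -0.4136182548821465
```

```bash
python3 -m handwheel '[[[-24,0,-32,0.2,2,0.3,0.1],[-48,8,-64,0.2,5,0.3,0.1],[-72,24,-96,0.2,6.7,0.3,0.1],[-96,46,-128,0.2,6.7,0.3,0.1],[-118,66,-154,0.2,6.7,0.3,0.1]]]';python3 -m handwheel '[[[0,0,0,0,0,0,0.1],[0,0,0,0,0,0,0.1]]]'
```

```text
clock: 9.65
eef_pos: [545.7, -248.3, 69.1]
eef_rot: [-1.571, 0.001, 0.119]
wrist_force: [1.1, -1.0, -0.5]
finger_gap: 51.6
clock: 9.82
eef_pos: [544.1, -249.0, 67.2]
eef_rot: [-1.569, 0.004, 0.116]
wrist_force: [-0.5, 0.1, 1.3]
finger_gap: 51.6
```

```bash
python3 -m handwheel '[[[-5,5,-7,-0.1,-0.4,-0.2,0.1],[-7.2,20,-9.8,-0.1,-0.4,-0.2,0.1],[-7.2,38,-9.8,-0.1,-0.4,-0.2,0.1],[-7.2,50,-9.8,-0.1,-0.4,-0.2,0.1],[-7.2,54,-9.8,-0.1,-0.4,-0.2,0.1]]]'; python3 - <<'E'
from h import *
p,d,s=snap('wrist','w9'); print(s['eef_pos'],s['eef_rot'],s['wrist_force'],s['finger_gap']); up('w9',(100,50,400,270),2.6,'w9u')
E
```

```text
clock: 10.23
eef_pos: [537.5, -258.4, 11.4]
eef_rot: [-1.569, 0.002, 0.124]
wrist_force: [0.7, 0.6, -0.6]
finger_gap: 51.8
[ 537.51037143 -258.3964758    11.42023557] [-1.56893979  0.00199518  0.12418843] [ 0.65466953  0.61235701 -0.61596142] 51.81422805297712
```

View pics/w9u.png

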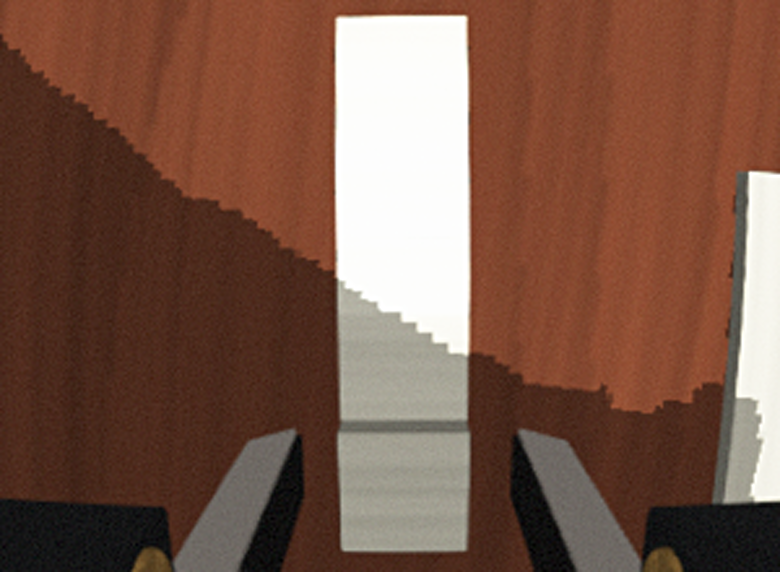

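The block, rows 430-550, sits between the fingers and the shim axis is aligned with the hand. Gripping it.

```bash
python3 -m handwheel '[[[0,-1.5,0,0,0,0,-1],[0,-1.5,0,0,0,0,-1],[0,-1.5,0,0,0,0,-1],[0,-1.5,0,0,0,0,-1],[0,-1.5,0,0,0,0,-1]]]' 40; python3 -m handwheel '[[[0,-10,0,0,0,0,-1],[0,-25,0,0,0,0,-1],[0,-40,0,0,0,0,-1]]]'
```

```text
clock: 10.7
eef_pos: [538.0, -258.6, 14.0]
eef_rot: [-1.57, 0.001, 0.124]
wrist_force: [-0.9, 1.5, 5.0]
finger_gap: 30.0
clock: 10.95
eef_pos: [537.9, -258.7, 55.0]
eef_rot: [-1.569, 0.001, 0.124]
wrist_force: [-0.3, -0.1, -0.2]
finger_gap: 29.9
```

```bash
python3 -m handwheel '[[[20,-5,23,0,0,0,-1],[45,-5,51,0,-3,0,-1],[70,-5,79,0,-6.8,0,-1],[95,-5,107,0,-6.8,0,-1],[113,-5,128,0,-6.8,0,-1]]]'; python3 -m handwheel '[[[0,0,0,0,0,0,-1],[0,0,0,0,0,0,-1]]]'; python3 - <<'E'
from h import *
p,d,s=snap('wrist','w10'); print(s['eef_pos'],s['eef_rot'],s['wrist_force'],s['finger_gap']); up('w10',(0,0,512,384),1.5,'w10u')
p,d,s=snap('side','s10');up('s10',(150,90,400,260),3,'s10u')
E
```

```text
clock: 11.37
eef_pos: [635.6, -115.2, 61.1]
eef_rot: [-1.57, 0.0, 0.244]
wrist_force: [-0.8, 0.1, 0.3]
finger_gap: 29.7
clock: 11.53
eef_pos: [636.2, -113.8, 61.7]
eef_rot: [-1.57, -0.0, 0.247]
wrist_force: [-0.5, -1.8, 0.2]
finger_gap: 29.8
[ 636.17106764 -113.76972775   61.68012229] [-1.56985263e+00 -3.59782825e-04  2.46609117e-01] [-0.45086106 -1.81240308  0.2287161 ] 29.766717851071494
```

View pics/w10u.png

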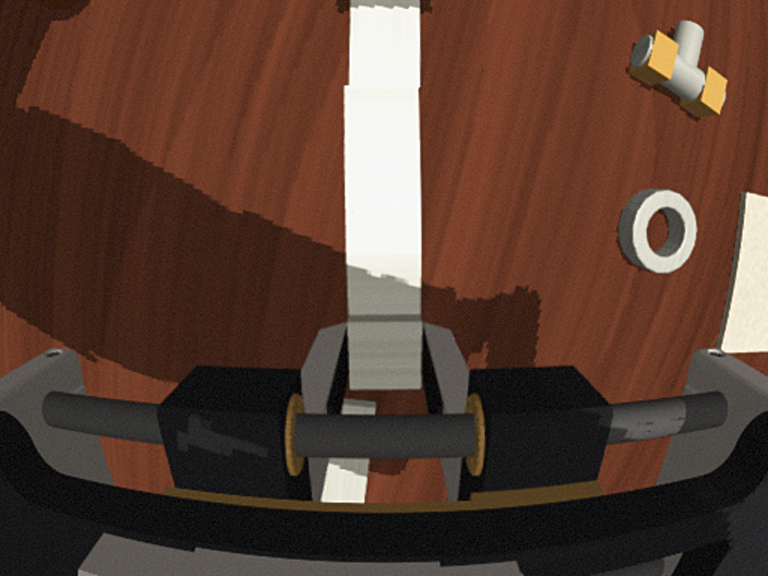

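View pics/s10u.png

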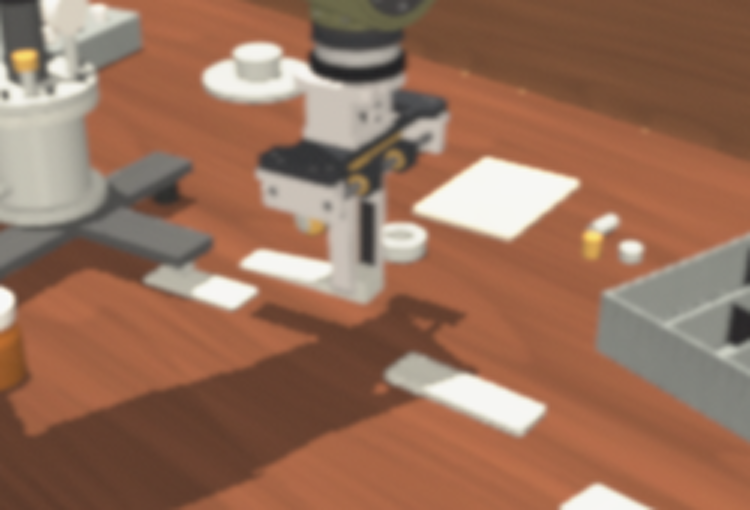

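```bash
python3 - <<'E'
from h import *
s=json.load(open('pics/w10.json')); W=cloud('wrist','w10')
for dz in(-16,-14,-12,-10):
    z=s['eef_pos'][2]+dz
    n=atz('wrist',np.array([345,419.5])/1.5,np.array([87,86.5])/1.5,z+2,s)[:,:2]
    f=atz('wrist',np.array([347.5,421.5])/1.5,np.array([317,316])/1.5,z+18,s)[:,:2]
    r=atz('wrist',np.array([349.5,422.])/1.5,np.array([388.5,388.5])/1.5,z+18,s)[:,:2]
    d=n.mean(0)-r.mean(0); print(dz,'len125',np.linalg.norm(d),'95:',np.linalg.norm(n.mean(0)-f.mean(0)),'yaw',np.arctan2(d[1],d[0])-np.pi/2,'nose',n.mean(0).round(1),'w',np.linalg.norm(n[1]-n[0]),np.linalg.norm(r[1]-r[0]))
for v in(62,70,90,110,130,150,170,190,205): print(v,W[v,255].round(1),W[v,240].round(1),W[v,272].round(1))
for v in(10,30,50): print(v,W[v,256].round(1))
E
```

```text
-16 len125 124.76338650874217 95: 92.91811859433159 yaw 0.2592361453999721 nose [610.  -9.] w 30.634210938727453 30.49933856670981
-14 len125 123.3281620864034 95: 91.85981996861315 yaw 0.2592391870400901 nose [610.1  -9.4] w 30.302982551459905 30.13834270617124
-12 len125 121.89293766523254 95: 90.80152134514204 yaw 0.25924230030759365 nose [610.2  -9.8] w 29.97175416419247 29.777346845632554
-10 len125 120.45771324527124 95: 89.74322272399782 yaw 0.2592454877627499 nose [610.3 -10.2] w 29.64052577692492 29.41635098509398
62 [610.9 -12.1  49.5] [602.  -14.4  50. ] [620.9  -9.4  48.9]
70 [612.2 -17.2  50.2] [603.4 -19.5  51.1] [622.1 -14.4  49.1]
90 [615.3 -29.4  51.6] [606.5 -31.6  51.5] [625.2 -26.9  51.8]
110 [618.3 -41.4  52.3] [609.5 -43.5  51.8] [628.2 -38.7  51.2]
130 [621.2 -53.1  53.4] [612.5 -55.2  53.9] [631.1 -50.5  54.4]
150 [624.2 -64.8  53.6] [615.5 -66.9  55. ] [634.1 -62.2  54.4]
170 [627.1 -76.3  55.9] [618.3 -78.6  55.4] [637.2 -74.   54.3]
190 [630.2 -88.5  54.9] [621.2 -90.7  55.3] [640.1 -85.6  56.8]
205 [632.5 -97.8  54.9] [ 623.5 -100.    55.4] [642.9 -95.5  54.1]
10 [598.4  39.8   2.8]
30 [602.8  22.4   4.5]
50 [606.8   6.3   4.6]
```

```bash
python3 -m handwheel '[[[-0.5,10,0,0,0.9,0,-1],[-0.9,25,0,0,0.9,0,-1],[-0.9,36,0,0,0.9,0,-1],[-0.9,39,0,0,0.9,0,-1],[-0.9,39,0,0,0.9,0,-1]]]'
```

```text
clock: 12.05
eef_pos: [633.5, -116.5, 21.1]
eef_rot: [-1.569, 0.002, 0.227]
wrist_force: [0.2, -0.1, -0.4]
finger_gap: 29.6
```

```bash
python3 -m handwheel '[[[2.1,0,3,0,0,0,-1],[2,0,15,0,0,0,-1],[1.7,0,32,0,0,0,-1],[1.4,0,48,0,0,0,-1],[1.3,0,55,0,0,0,-1]]]'; python3 - <<'E'
from h import *
p,d,s=snap('wrist','w11'); print(s['eef_pos'],s['eef_rot'],s['wrist_force'],s['finger_gap']); up('w11',(160,0,350,280),2.8,'w11u')
p,d,s=snap('side','s11');up('s11',(150,110,350,240),3.8,'s11u')
E
```

```text
clock: 12.47
eef_pos: [621.8, -59.5, 21.6]
eef_rot: [-1.569, 0.002, 0.229]
wrist_force: [1.1, -0.1, -1.3]
finger_gap: 29.5
[621.79413029 -59.50598585  21.55083988] [-1.56854587  0.00210534  0.22903273] [ 1.0657036  -0.09198115 -1.30732376] 29.47738876906768
```

View pics/w11u.png

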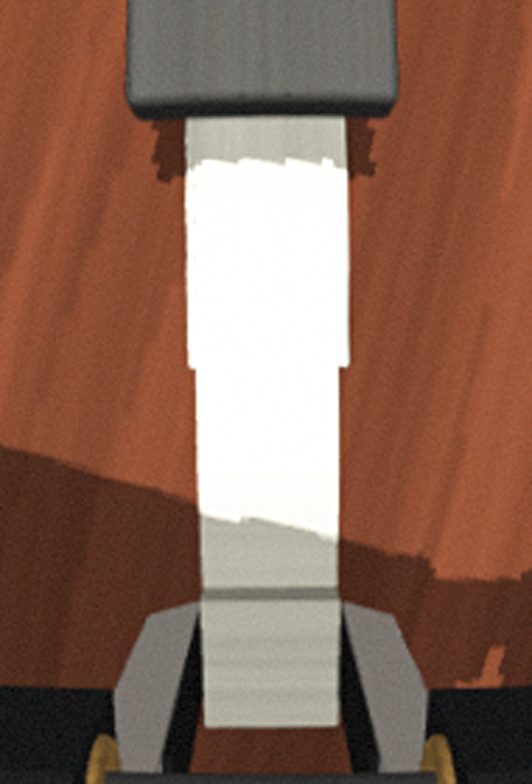

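View pics/s11u.png

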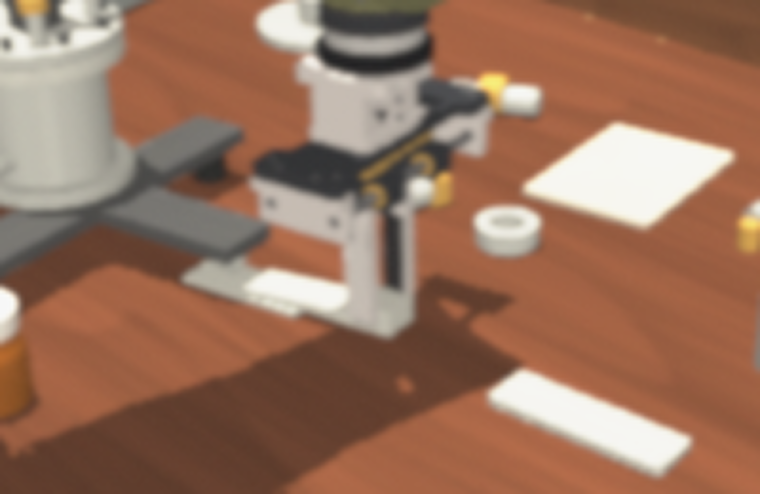

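The shim is centred over the plate and lined up with the arm. Lowering it onto the plate.

```bash
python3 -m handwheel '[[[0,1.5,0,0,0,0,-1],[0,1.5,0,0,0,0,-1]]]'; python3 -m handwheel '[[[0,0.8,0,0,0,0,-1],[0,0.8,0,0,0,0,-1]]]'
```

```text
clock: 12.73
eef_pos: [622.3, -60.5, 20.1]
eef_rot: [-1.569, 0.002, 0.23]
wrist_force: [0.6, 0.0, -0.7]
finger_gap: 29.5
clock: 12.9
eef_pos: [622.2, -60.9, 19.1]
eef_rot: [-1.569, 0.002, 0.229]
wrist_force: [0.4, 0.6, -0.8]
finger_gap: 29.6
```

```bash
python3 -m handwheel '[[[0,0.4,0,0,0,0,-1],[0,0.4,0,0,0,0,-1]]]'; python3 -m handwheel '[[[0,0,4,0,0,0,-1],[-0.1,0,14,0,0,0,-1],[-0.3,0,26,0,0,0,-1],[-0.5,0,36,0,0,0,-1],[-0.6,0,42,0,0,0,-1]]]'
```

```text
clock: 13.07
eef_pos: [622.3, -61.3, 18.6]
eef_rot: [-1.569, 0.002, 0.229]
wrist_force: [-0.1, 0.3, 1.4]
finger_gap: 29.3
clock: 13.48
eef_pos: [611.9, -18.7, 19.0]
eef_rot: [-1.569, 0.002, 0.23]
wrist_force: [0.7, -0.9, 1.6]
finger_gap: 29.3
```

```bash
python3 -m handwheel '[[[0,0,4,0,0,0,-1],[-0.1,0,9,0,0,0,-1],[-0.1,0,10,0,0,0,-1]]]'; python3 -m handwheel '[[[0,0,2,0,0,0,-1],[0,0,4,0,0,0,-1],[0,0,4,0,0,0,-1]]]'
```

```text
clock: 13.73
eef_pos: [609.4, -8.1, 19.0]
eef_rot: [-1.569, 0.002, 0.231]
wrist_force: [0.5, -1.1, 1.7]
finger_gap: 29.4
clock: 13.98
eef_pos: [608.4, -4.0, 19.0]
eef_rot: [-1.569, 0.002, 0.231]
wrist_force: [0.3, 0.9, 1.7]
finger_gap: 29.6
```

```bash
python3 -m handwheel '[[[0,0,2,0,0,0,-1],[0,0,2.5,0,0,0,-1]]]'; python3 -m handwheel '[[[0,0,1.5,0,0,0,-1],[0,0,1.5,0,0,0,-1]]]'
```

```text
clock: 14.15
eef_pos: [607.9, -1.5, 19.0]
eef_rot: [-1.569, 0.002, 0.231]
wrist_force: [0.6, -1.8, 1.5]
finger_gap: 29.3
clock: 14.32
eef_pos: [607.5, 0.0, 19.0]
eef_rot: [-1.569, 0.002, 0.23]
wrist_force: [-0.3, 0.9, 1.7]
finger_gap: 29.9
```

```bash
python3 -m handwheel '[[[0,0,1,0,0,0,-1],[0,0,1.5,0,0,0,-1]]]'; python3 -m handwheel '[[[0,0,1,0,0,0,-1],[0,0,1,0,0,0,-1]]]'
```

```text
clock: 14.48
eef_pos: [607.1, 1.5, 19.0]
eef_rot: [-1.569, 0.002, 0.23]
wrist_force: [-0.2, -2.0, 0.0]
finger_gap: 29.8
clock: 14.65
eef_pos: [606.9, 2.7, 19.0]
eef_rot: [-1.569, 0.002, 0.231]
wrist_force: [0.7, -0.7, 1.4]
finger_gap: 29.3
```

```bash
python3 -m handwheel '[[[0,0,1,0,0,0,-1],[0,0,1,0,0,0,-1]]]'; python3 -m handwheel '[[[0,0,1,0,0,0,-1],[0,0,1,0,0,0,-1]]]'
```

```text
clock: 14.82
eef_pos: [606.6, 3.8, 19.0]
eef_rot: [-1.569, 0.002, 0.231]
wrist_force: [1.2, 0.6, 0.8]
finger_gap: 29.2
clock: 14.98
eef_pos: [606.3, 4.9, 19.0]
eef_rot: [-1.569, 0.002, 0.231]
wrist_force: [-0.1, 1.2, 1.8]
finger_gap: 29.6
```

```bash
python3 -m handwheel '[[[0,0,1,0,0,0,-1],[0,0,1,0,0,0,-1]]]'; python3 -m handwheel '[[[0,0,0.6,0,0,0,-1],[0,0,1,0,0,0,-1]]]'
```

```text
clock: 15.15
eef_pos: [606.1, 6.1, 19.0]
eef_rot: [-1.569, 0.002, 0.231]
wrist_force: [-0.1, -1.1, 1.2]
finger_gap: 29.3
clock: 15.32
eef_pos: [605.9, 7.0, 19.0]
eef_rot: [-1.569, 0.002, 0.231]
wrist_force: [1.1, -2.5, 1.8]
finger_gap: 29.4
```

```bash
python3 -m handwheel '[[[0,0,0.6,0,0,0,-1],[0,0,1,0,0,0,-1]]]'; python3 -m handwheel '[[[0,0,0.6,0,0,0,-1],[0,0,1,0,0,0,-1]]]'
```

```text
clock: 15.48
eef_pos: [605.7, 7.8, 19.0]
eef_rot: [-1.569, 0.002, 0.231]
wrist_force: [1.8, -3.1, 0.8]
finger_gap: 29.5
clock: 15.65
eef_pos: [605.5, 8.5, 19.0]
eef_rot: [-1.57, 0.002, 0.231]
wrist_force: [1.2, -5.2, 1.6]
finger_gap: 29.6
```

```bash
python3 -m handwheel '[[[0,0,0.6,0,0,0,-1],[0,0,1,0,0,0,-1]]]'; python3 -m handwheel '[[[0,0,0.6,0,0,0,-1],[0,0,1,0,0,0,-1]]]'
```

```text
clock: 15.82
eef_pos: [605.4, 9.2, 19.0]
eef_rot: [-1.57, 0.001, 0.231]
wrist_force: [1.9, -7.2, 0.5]
finger_gap: 29.6
clock: 15.98
eef_pos: [605.2, 9.6, 19.0]
eef_rot: [-1.571, 0.001, 0.23]
wrist_force: [1.0, -7.8, 0.1]
finger_gap: 29.7
```

The push reached about 7.8 N, so the shim is firm. Releasing it and backing up.

```bash
python3 -m handwheel '[[[0,0,0,0,0,0,-0.1],[0,0,0,0,0,0,-0.1],[0,0,0,0,0,0,0],[0,0,0,0,0,0,0]]]'; python3 -m handwheel '[[[0,-15,0,0,0,0,0],[0,-45,0,0,0,0,0],[0,-80,-15,0,0,0,0],[0,-105,-40,0,0,0,0],[0,-110,-60,0,0,0,0]]]'; python3 - <<'E'
from h import *
p,d,s=snap('wrist','w12'); print(s['eef_pos'],s['eef_rot'],s['wrist_force'],s['finger_gap']); up('w12',(130,0,380,190),3,'w12u')
p,d,s=snap('side','s12');up('s12',(100,80,350,240),3,'s12u')
E
```

```text
clock: 16.32
eef_pos: [605.1, 9.9, 18.9]
eef_rot: [-1.571, 0.002, 0.231]
wrist_force: [0.5, 0.6, 0.3]
finger_gap: 46.6
clock: 16.73
eef_pos: [620.8, -49.3, 134.2]
eef_rot: [-1.573, -0.005, 0.232]
wrist_force: [0.5, -0.8, 0.4]
finger_gap: 47.0
[620.82181792 -49.29295011 134.15646071] [-1.57295678 -0.0047416   0.23153872] [ 0.45394826 -0.80425054  0.37859855] 47.016476109572444
```

View pics/w12u.png

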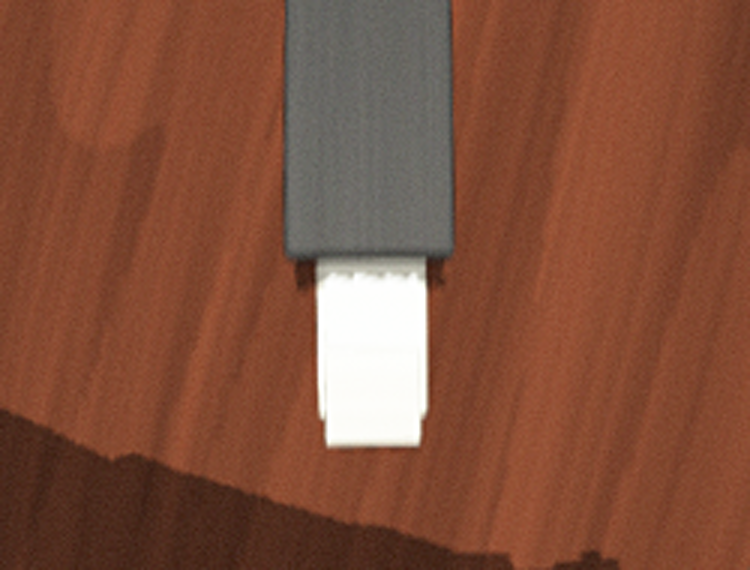

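View pics/s12u.png

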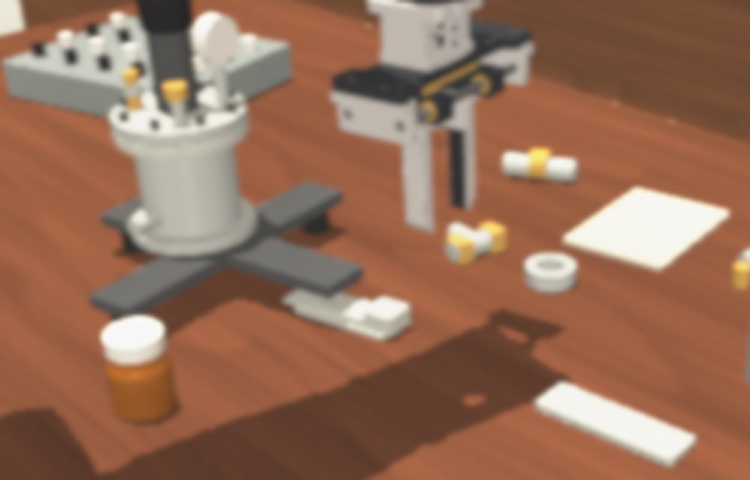

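The shim is wedged straight on the plate. The arm-end corners are at (287,252) and (455,250), and the plate's rear corners at (319,416) and (427,413). I'll recheck the geometry before the press.

```bash
python3 - <<'E'
from h import *
s=json.load(open('pics/w12.json'))
c=lambda l:(130+np.array(l)[:,0]/3,np.array(l)[:,1]/3)
A=atz('wrist',*c([[287,252],[455,250]]),44,s)[:,:2]; E=A.mean(0); w=A[1]-A[0]
p=atz('wrist',*c([[319,416],[427,413]]),5,s)[:,:2]; b=atz('wrist',*c([[326,446],[420,446]]),23,s)[:,:2]
D=np.array([-np.sin(.242),np.cos(.242)]); F=E+18*D
print('E',E,np.linalg.norm(w),np.arctan2(w[1],w[0]),'F',F)
print('plate rear behind F',(F-p.mean(0))@D,'block rear behind',(F-b.mean(0))@D)
T=toolT(s); print('to press',T[:3,:3].T@(np.r_[592.4,66,56]-T[:3,3]))
E
```

```text
E [596.87629023  48.8790923 ] 48.583447706278456 0.24321451749030235 F [592.56268336  66.35458359]
plate rear behind F 68.52021081260185 block rear behind 77.5068307312682
to press [ -1.5770355   77.89315007 118.90696599]
```

```bash
python3 -m handwheel '[[[0,0,30,0,0,0,-1],[-1,5,70,0.1,-0.5,0.3,-1],[-1.6,20,105,0.1,-0.5,0.3,-1],[-1.6,45,119,0.1,-0.5,0.3,-1],[-1.6,68,119,0.1,-0.5,0.3,-1]]]'; python3 -m handwheel '[[[0,0,0,0,0,0,-1],[0,0,0,0,0,0,-1]]]'
```

```text
clock: 17.25
eef_pos: [590.1, 68.7, 61.2]
eef_rot: [-1.569, 0.004, 0.241]
wrist_force: [0.8, -0.2, 0.1]
finger_gap: 17.5
clock: 17.42
eef_pos: [588.9, 69.7, 60.0]
eef_rot: [-1.569, 0.008, 0.242]
wrist_force: [-0.1, -0.3, 0.7]
finger_gap: 4.0
```

```bash
python3 -m handwheel '[[[2.7,2,-4.3,-0.1,0,-0.45,-1],[2.7,5,-4.3,-0.1,0,-0.45,-1],[2.7,6,-4.3,-0.1,0,-0.45,-1],[2.7,6,-4.3,-0.1,0,-0.45,-1]]]'; python3 -m handwheel '[[[0,0.8,0,0,0,0,-1],[0,0.8,0,0,0,0,-1]]]'
```

```text
clock: 17.75
eef_pos: [592.8, 65.8, 54.3]
eef_rot: [-1.57, -0.001, 0.241]
wrist_force: [-0.6, -0.2, 0.2]
finger_gap: 0.4
clock: 17.92
eef_pos: [592.9, 65.6, 53.8]
eef_rot: [-1.57, -0.001, 0.241]
wrist_force: [0.0, 0.7, -0.7]
finger_gap: 0.5
```

```bash
python3 -m handwheel '[[[0,1,0,0,0,0,-1],[0,1,0,0,0,0,-1]]]'; python3 -m handwheel '[[[0,0.6,0,0,0,0,-1],[0,0.6,0,0,0,0,-1]]]'
```

```text
clock: 18.08
eef_pos: [592.9, 65.5, 52.9]
eef_rot: [-1.57, -0.001, 0.24]
wrist_force: [0.4, -0.2, 0.5]
finger_gap: 0.7
clock: 18.25
eef_pos: [593.0, 65.5, 52.3]
eef_rot: [-1.57, -0.001, 0.24]
wrist_force: [0.3, 0.3, 0.2]
finger_gap: 0.4
```

```bash
python3 -m handwheel '[[[0,0.5,0,0,0,0,-1],[0,0.5,0,0,0,0,-1]]]'; python3 -m handwheel '[[[0,0.4,0,0,0,0,-1],[0,0.4,0,0,0,0,-1]]]'
```

```text
clock: 18.42
eef_pos: [593.0, 65.5, 52.3]
eef_rot: [-1.571, -0.001, 0.241]
wrist_force: [-3.4, -0.3, 5.1]
finger_gap: 0.7
clock: 18.58
eef_pos: [593.0, 65.5, 52.3]
eef_rot: [-1.571, -0.002, 0.241]
wrist_force: [-2.4, -0.4, 4.6]
finger_gap: 0.4
```

```bash
python3 -m handwheel '[[[0,0.7,0,0,0,0,-1],[0,0.7,0,0,0,0,-1]]]'; python3 -m handwheel '[[[0,0.7,0,0,0,0,-1],[0,0.7,0,0,0,0,-1]]]'
```

```text
clock: 18.75
eef_pos: [593.0, 65.5, 52.2]
eef_rot: [-1.571, -0.002, 0.241]
wrist_force: [-4.2, -0.6, 8.6]
finger_gap: 0.4
clock: 18.92
eef_pos: [593.1, 65.5, 52.3]
eef_rot: [-1.571, -0.002, 0.241]
wrist_force: [-5.2, -0.1, 8.2]
finger_gap: 0.4
```

It doesn't give: the height stays at 52.3 mm under 8.5 N, where the bare foot had dropped about 11 mm. Letting go.

```bash
python3 -m handwheel '[[[0,-5,0,0,0,0,-1],[0,-30,0,0,0,0,-1],[0,-65,0,0,0,0,-1],[0,-95,-30,0,0,0,-1],[0,-105,-65,0,0,0,-1]]]'; python3 -m handwheel '[[[0,-20,-40,0,0,0,-1],[0,-20,-60,0,0,0,-1],[0,-20,-60,0,0,0,-1],[0,-20,-60,0,0,0,-1]]]'; python3 - <<'E'
from h import *
p,d,s=snap('wrist','w13'); print(s['eef_pos'],s['eef_rot'],s['wrist_force'],s['finger_gap']); up('w13',(0,0,512,384),1.5,'w13u')
p,d,s=snap('side','s13');up('s13',(100,80,350,240),3,'s13u')
E
```

```text
clock: 19.33
eef_pos: [609.7, 3.2, 162.4]
eef_rot: [-1.572, -0.008, 0.244]
wrist_force: [0.8, -0.2, 0.2]
finger_gap: 0.3
clock: 19.67
eef_pos: [624.0, -55.9, 182.4]
eef_rot: [-1.572, -0.008, 0.242]
wrist_force: [-1.0, 0.9, -0.7]
finger_gap: 0.4
[623.97064754 -55.86848828 182.44336895] [-1.57220715 -0.00763723  0.24213196] [-1.01216191  0.86405544 -0.74692751] 0.44568805521207516
```

View pics/w13u.png

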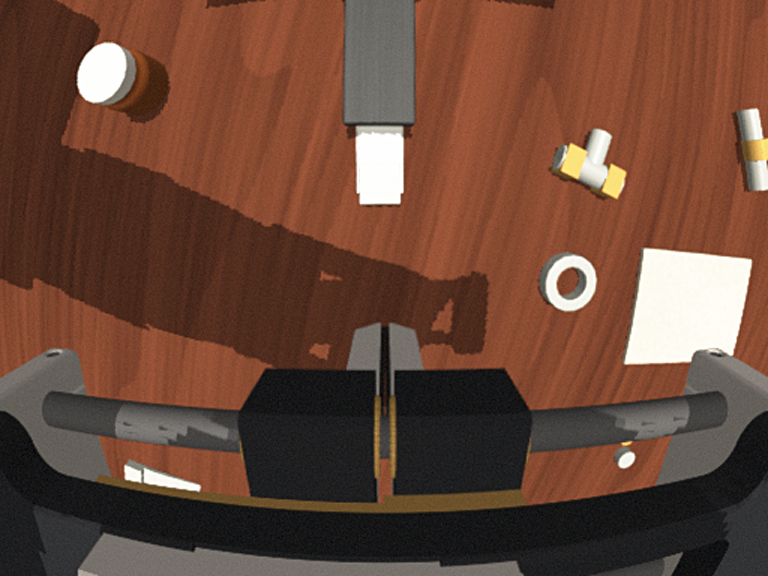

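View pics/s13u.png

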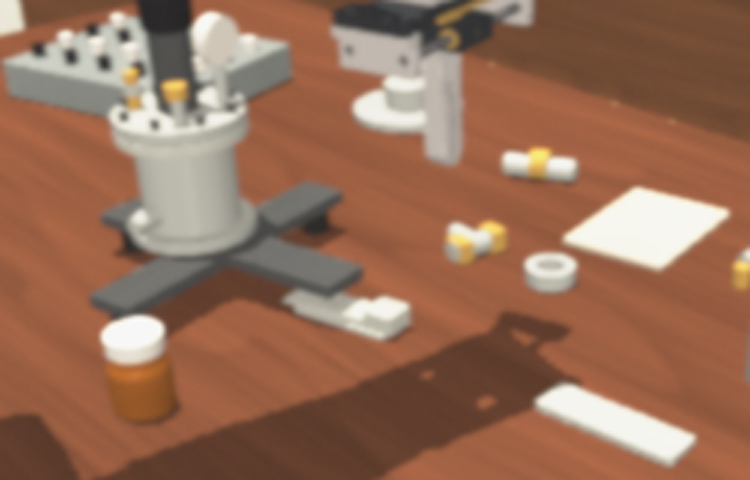

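The plate and shim are still straight under the arm at (380,165), the bystanders haven't moved, and the hand is clear of everything. Handing in.

```bash
python3 -c "
from cell import order
print(order.sign_off())"
```

```text
the job is handed in; nothing more can be done
None
```

The stand is packed and steady, and I handed the job in at about 20 s of the 72 s allowed; sign-off gives no verdict.

- **Gap:** pressing on the arm above the seized foot dropped it about 10.8 mm before it met the bench, so I used the thin plate. The press took 8–9 N instead of the expected 4–6 N, and I took it up to 17 N to confirm the dome had reached the bench.
- **Plate:** it lies in line with the arm, reaching about 69 mm behind the foot and 31 mm past it.
- **Shim:** I pushed the middle-sized taper shim in on top, nose first, until the push reached about 7.8 N. The nose ended about 47 mm past the foot.
- **Final check:** pressing right above the foot with 8.5 N, the arm did not give. It stood at the same height as before the job (tool at 52.3 mm), so the stand was not jacked up.
- **Last pictures:** before the final press the stand measured within about 1–2 mm of where it started. After letting go, the plate and shim were still in place, the jar, collar and tee had not moved, and the robot was touching nothing.

No check failed. The camera estimates of the foot's position differed by about 2–3 mm.

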